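# Store a collection bottle in the sample carousel

### The arm

A 6-joint arm with a two-finger parallel gripper is mounted at the origin on the work surface. World frame = base frame: x ahead of the robot, y to its left, z up, the work surface at z = 0. Lengths are in m, angles in rad, forces in N, time in s.
With the tool pointing down it reaches from about 0.425 to 1.125 m from the base axis. Payload 14.9 kg.
Tool frame: the origin (TCP) lies where the fingers leave the gripper's body, on its centre line; the fingertips stand 78 mm ahead of it and the grasp point (between the pads) lies 60 mm ahead of it; z points along the fingers, y is the line along which they close (so a half turn about z gives the same grasp; the last joint's range is limited). The gripper opens to 91 mm and grips with 3 to 60 N. Pads are 32 mm wide; open, the fingers measure 118 mm over their backs; the gripper's body (76 mm by 178 mm) begins 60 mm behind the grasp point.
Start: joints at [1.251, 0.379, 1.734, -0, 1.028, -0.033], TCP at [0.198, 0.671, 0.292] pointing down, gripper open.
Joint ranges: [-2.77, 2.77], [-0.74, 2.19], [0, 2.66], [-1.06, 4.2], [0.31, 2.87], [-3.08, 3.08]. Speed limits (rad/s): [1.89, 1.89, 2.39, 3.14, 3.14, 3.14].

### API

Orientations are given as a rotation vector (axis times angle).
In Python, from rig import * gives the robot as it stands. The module is installed in compiled form; this text tells all that it offers.
- The arm moves only by the tool step_arm, never from a script. Its argument "deltas" is a list of rows, each a list of 6 numbers: the shift along the tool's x, y, z in cm, then the turn, a rotation vector about the tool's x, y, z in degrees. A call has exactly 10 rows; each row shifts and turns the commanded pose from where the row before left it, along the tool's axes as they then stand; what a row does not reach is not made up. A row lasts 1/10 s, in which the tool goes at most 50 mm and 8.59 degrees, less where a joint would pass 70% of its speed; a pose out of reach is approached as far as the arm can. A call is refused whole if a number of a shift passes 5 or a number of a turn 8.59, either way. A call with a gripper value outside its range is refused whole. "claw" is the closure, from -1 (fully open) to 1 (shut), set as the call begins (left out, the last holds). The fingers move at their own pace and stop on an object; "newtons" is the grip in N (left out, the last holds). Time passes only in rows, so rows that do not move let the fingers close, or fill a call up. It gives the time, the measured TCP pose, the force, the opening and the grip force at its end, in the units of the state.
- observe(): the state, without advancing time (a new reading comes with each control period).
- get_image(name): name is "scene" or "top" or "wrist"; returns the picture (384x512x3 uint8, red, green, blue); there is no depth.
- calibration(name): a dict with "mtx" (3x3 intrinsics, pixels), "k1" (the pictures are not rectified: a ray, as slopes to the right and down, at radius r is drawn at 1 + k1 r^2 times it, then the intrinsics apply), "camera_from_world" (4x4, takes a point from world to camera coordinates). Camera axes: x right, y up, looking along -z (the intrinsics and any distortion apply to the point x, -y, -z); pixel columns grow to the right and rows downward; lengths in m; the calibration is good to about 2 mm. A picture is of the moment at which its call begins: read the wrist's pose just before it. calibration takes no time and is no camera call; for the wrist camera it gives the pose at the moment of the call.
- finish_job(): hands the job in; it is judged then, once.
The state is a dict: "clock": time; "qpos": joint angles; "qvel": joint speeds; "tau": joint torques, N m; "tool_pos": TCP position; "ee_rot": TCP orientation; "wrist_force": force on the tool from outside, world axes, zero at the start; "moment": the same for the moment, N m; "opening": finger opening in m; "grip_force": force on a finger pad.
Only numpy, scipy, OpenCV 4.12 (cv2) and the standard library are available. Lean on these libraries where they do the work, as an engineer would, in place of code of your own. Each camera call takes 0.05 s, during which the arm holds its last target. There are 200 camera calls.

### The job

Take the orange-labelled collection bottle from its sloping wire rest, stand it upright on the blue pad and let go of it. Then turn the carousel's slotted cover, which has a black bar handle, until the opening is squarely over the compartment with the orange tab, and let go. Last, pick the bottle up again and lower it, without dropping it, through the opening so that it stands upright on the compartment's floor; leave the cover lined up with the orange tab and leave the blue-labelled bottle where it stands.

Things in the scene. Friction and masses are not known exactly. Their poses are not given: they have to be found in the camera images.
- bottle_mid (a point): Loose collection bottle to be stored, 78 mm high, about 70 g: clear body 32 mm in diameter (first 52 mm), orange label, black cap 28 mm in diameter (54 to 78 mm from the underside). Point: on its axis, 39 mm from the underside; z axis towards the cap. It starts on the rest, foot at the lip, cap end raised, axis 25 degrees above level along the rest's x, the point 50 mm above the table.
- rest: Fixed steel wire rest for the bottle: base plate 100 x 44 x 6 mm, two sloping bars under the bottle, 24 mm wide over both, so the bottle's sides are free over its whole length. Origin: centre of the underside; +x points (level) the way the bottle's cap points.
- pad: Fixed flat blue wiping pad, 130 x 130 x 3 mm. Origin: centre of its underside, on the table; x and y along its sides.
- drum: Fixed round grey sample carousel, 224 mm in diameter, 50 mm high. Six equal open-topped compartments, centred every 60 degrees from the drum's x axis, 66 mm from its axis; floor 6 mm above the table, 65 mm wide, 70 mm long, 3 mm walls between. Flat rim from 92 to 112 mm radius, top at 50 mm. Origin: centre of the underside, on the table, on the axis; z up.
- dial (a joint): Angle (rad) of the white slotted cover about the drum's vertical axis: direction of the middle of its opening from the drum's x axis, counter-clockwise seen from above. It turns to 3.1 either way against light friction (0.06 N m) and stays where it is left. The cover is a 5 mm thick disc of 90 mm radius, its top flush with the rim.
- dial_grip (a point): Point to grip on the cover's black bar handle, on the drum's axis, 70 mm above the table. The bar is 44 mm long, 12 mm thick, and stands from 54 to 82 mm above the table; the point's x axis runs along the bar's length, towards the opening, and a white line on its top marks that end.
- opening (a point): Middle of the cover's opening, 66 mm from the drum's axis, at the height of the cover's top (50 mm above the table); it turns with the cover. The opening is a notch, open at the cover's outer edge, its inner end 40 mm from the axis, about 55 mm wide at 66 mm radius.
- opening_mark (a point): Point in line with the middle of the opening, 102 mm from the drum's axis, at the height of the cover's top (50 mm); it turns with the cover and lies over the orange tab when the opening is in line with it.
- orange_tab: Orange round tab, 18 mm in diameter, 5 mm high, fixed on the drum's rim 102 mm from the axis, outward of the middle of the wanted compartment. Blue, green and black tabs alike mark three other compartments. Origin: centre of the underside, 50 mm above the table. Its own yaw means nothing.
- spare_mid (a point): Another bottle of the same size, blue label and white cap, standing upright on the table: leave it alone. The point is on its axis, 39 mm above its underside.
Things that resemble listed ones, but are neither listed nor needed, are in the scene too. Several things have the shape of the pad; the one meant has the colours described above.

How it is judged:
By the outcome, as a careful person would: the job done as asked, in the order asked, and still so for the second after the job is handed in, with the robot touching nothing.
It also fails if it takes over 61 s, if anything falls off the work surface, if the arm or the gripper's body presses on something with over 40 N, if the wrist force passes 120 N, or if a joint passes its speed limit or range.

## Working session

There is one attempt and no reset: what is moved stays moved. The work goes in short steps, Python scripts to look and compute and a tool call to move; the robot and the scene stay as the last step left them, time stands still between calls to the robot, and variables do not carry over. Pictures are saved under pics/ and viewed, at most 10 in all, crops included, and the job is handed in when it is done.

Besides the shell and the picture viewer there is one more tool, called after "Emit:" as name([rows], argument=value, ...), one row to a line, values as JSON. step_arm: Moves the arm, as the interface text tells. Its arguments: {"type":"object","properties":{"deltas":{"type":"array"},"claw":{"type":"number"},"newtons":{"type":"number"}},"required":["deltas"]}

```bash
mkdir -p pics; python3 - <<'E'
from rig import *
import cv2,numpy as np
s=observe();print(s)
for n in("scene","top"):
    im=get_image(n);cv2.imwrite(f"pics/{n}0.png",im[:,:,::-1]);np.save(f"{n}0.npy",im)
    c=calibration(n);print(n,c)
a=np.hstack([cv2.imread("pics/scene0.png"),cv2.imread("pics/top0.png")])
E
```

```text
{'clock': 0.0, 'qpos': array([ 1.25069478e+00,  3.79417886e-01,  1.73481297e+00,  1.87679831e-05,
        1.02850701e+00, -3.32952669e-02]), 'qvel': array([ 0.0001343 , -0.00266716, -0.0007919 ,  0.00189666,  0.00027437,
        0.0003013 ]), 'tau': array([ 1.39044532e-03, -7.63749361e+01, -4.34367120e+01,  6.51347497e-02,
        4.24011424e-02, -6.98225767e-05]), 'tool_pos': array([0.19791844, 0.67109243, 0.29156575]), 'ee_rot': array([-4.48955718e-01, -3.10912783e+00,  1.76633016e-03]), 'wrist_force': array([ 0.68169093, -0.3403948 , -0.1282178 ]), 'moment': array([ 0.03000876, -0.02314099,  0.02246232]), 'grip_force': 0.0, 'opening': 0.09124359870739417}
scene {'mtx': array([[394.93138396,   0.        , 253.3990511 ],
       [  0.        , 394.93138396, 194.01691688],
       [  0.        ,   0.        ,   1.        ]]), 'k1': 0.008038732238713006, 'camera_from_world': array([[ 0.27854963,  0.96035562, -0.0112781 , -0.05352912],
       [-0.71229321,  0.21444803,  0.66831911,  0.28149035],
       [ 0.64424258, -0.17812673,  0.7437892 , -1.57267546],
       [ 0.        ,  0.        ,  0.        ,  1.        ]])}
top {'mtx': array([[429.4499475 ,   0.        , 258.01179841],
       [  0.        , 429.4499475 , 195.11437504],
       [  0.        ,   0.        ,   1.        ]]), 'k1': -0.005065393800422204, 'camera_from_world': array([[ 0.00492624, -0.99997082,  0.00583903, -0.07835265],
       [ 0.98941468,  0.00572094,  0.14500298, -0.46883436],
       [-0.14503215,  0.00506291,  0.98941399, -1.14383879],
       [ 0.        ,  0.        ,  0.        ,  1.        ]])}
```

View pics/top0.png

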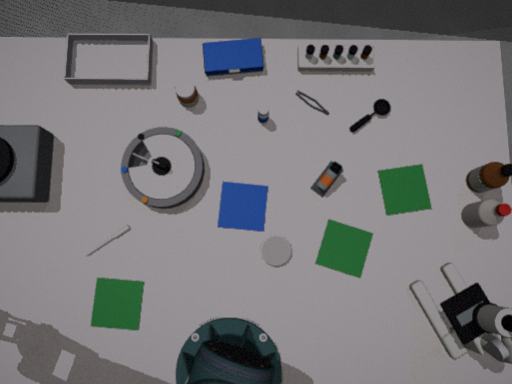

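View pics/scene0.png

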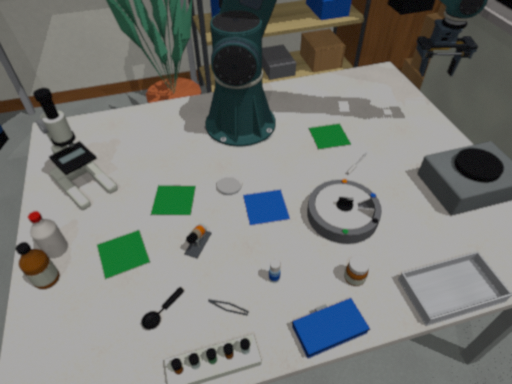

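The top view shows the pad near (243,206), the drum near (162,168) with its opening up-left at about (140,153), the orange tab at (144,199) and the rest at (327,178). The spare bottle is at (263,115). The scene view shows the same layout.

```bash
cat > h.py <<'E'
from rig import *
import cv2,numpy as np
from scipy.spatial.transform import Rotation as R
def ray(c,u,v):
    p=np.linalg.solve(c["mtx"],[u,v,1])[:2]; q=p.copy()
    for _ in range(5): q=p/(1+c["k1"]*(q@q))
    T=c["camera_from_world"]; d=T[:3,:3].T@np.array([q[0],-q[1],-1.]); o=-T[:3,:3].T@T[:3,3]
    return o,d
def onz(c,u,v,z):
    o,d=ray(c,u,v); return o+d*(z-o[2])/d[2]
def proj(c,P):
    T=c["camera_from_world"]; p=T[:3,:3]@np.asarray(P)+T[:3,3]; q=np.array([p[0],-p[1]])/-p[2]
    q=q*(1+c["k1"]*(q@q)); return c["mtx"][:2,:2]@q+c["mtx"][:2,2]
def blobs(im,lo,hi,amin=8,roi=None):
    h=cv2.cvtColor(im,cv2.COLOR_RGB2HSV); m=cv2.inRange(h,np.array(lo),np.array(hi))
    if roi: k=np.zeros_like(m);k[roi[1]:roi[3],roi[0]:roi[2]]=1;m=m*k
    n,l,s,c=cv2.connectedComponentsWithStats(m)
    return [(int(s[i,4]),c[i].round(1),[int(x) for x in s[i,:4]],(l==i)) for i in range(1,n) if s[i,4]>=amin]
E
python3 - <<'E'
from h import *
np.set_printoptions(precision=4,suppress=True)
t=np.load("top0.npy");c=calibration("top")
for nm,lo,hi,z in(("orange",(5,150,120),(22,255,255),.053),("blue",(100,150,70),(130,255,255),.003),("black",(0,0,0),(180,255,55),.07)):
    for a,ce,b,m in blobs(t,lo,hi,8,(100,60,380,235)): print(nm,a,ce,b,onz(c,*ce,z))
m=[x for x in blobs(t,(100,150,70),(130,255,255),800,(100,100,380,240))][0][3]
print(cv2.minAreaRect(np.argwhere(m)[:,::-1].astype(np.float32)))
big=cv2.resize(t[115:220,105:220],None,fx=5,fy=5,interpolation=2);b2=cv2.resize(t[150:205,300:355],None,fx=5,fy=5,interpolation=2)
o=np.zeros((525,800,3),np.uint8);o[:,:575]=big;o[:225,575:800]=b2[:225,:225];cv2.imwrite("pics/crop1.png",o[:,:,::-1])
# rim circle : grey outer
E
```

```text
orange 83 [325.6 179.7] [320, 174, 12, 12] [ 0.5099 -0.2592  0.053 ]
orange 26 [144.  199.3] [142, 197, 5, 6] [0.4534 0.2312 0.053 ]
blue 547 [230.8  64.3] [204, 60, 59, 12] [0.8633 0.0062 0.003 ]
blue 24 [123.8 169.1] [122, 167, 5, 6] [0.5463 0.3054 0.003 ]
blue 1997 [242.6 206.2] [218, 182, 49, 49] [ 0.4422 -0.0329  0.003 ]
black 77 [250.6  69.5] [238, 67, 25, 6] [ 0.8168 -0.0533  0.07  ]
black 82 [218.2  72.4] [205, 70, 31, 6] [0.8077 0.0365 0.07  ]
black 11 [146.5  81. ] [142, 80, 9, 3] [0.7812 0.2343 0.07  ]
black 76 [188.6  99.3] [179, 91, 19, 15] [0.729  0.1164 0.07  ]
black 218 [366.  117.4] [350, 100, 30, 32] [ 0.6808 -0.3703  0.07  ]
black 9 [324.9 111.7] [323, 110, 5, 4] [ 0.6962 -0.2579  0.07  ]
black 18 [262.2 120.1] [259, 118, 8, 4] [ 0.6711 -0.0861  0.07  ]
black 30 [140.6 136.5] [138, 134, 6, 6] [0.6228 0.2434 0.07  ]
black 123 [140.1 148.9] [133, 141, 15, 15] [0.5883 0.2432 0.07  ]
black 108 [133.5 160.8] [128, 154, 14, 13] [0.5553 0.2595 0.07  ]
black 239 [161.4 165.9] [152, 157, 19, 18] [0.5418 0.184  0.07  ]
black 161 [187.8 192.8] [157, 162, 47, 47] [0.4692 0.1111 0.07  ]
black 109 [335.5 168.5] [329, 162, 13, 19] [ 0.5375 -0.2836  0.07  ]
black 44 [322.7 190.3] [317, 186, 13, 10] [ 0.478  -0.2481  0.07  ]
((242.49009704589844, 206.09901428222656), (45.174686431884766, 44.4781608581543), 5.7105937004089355)
```

View pics/crop1.png

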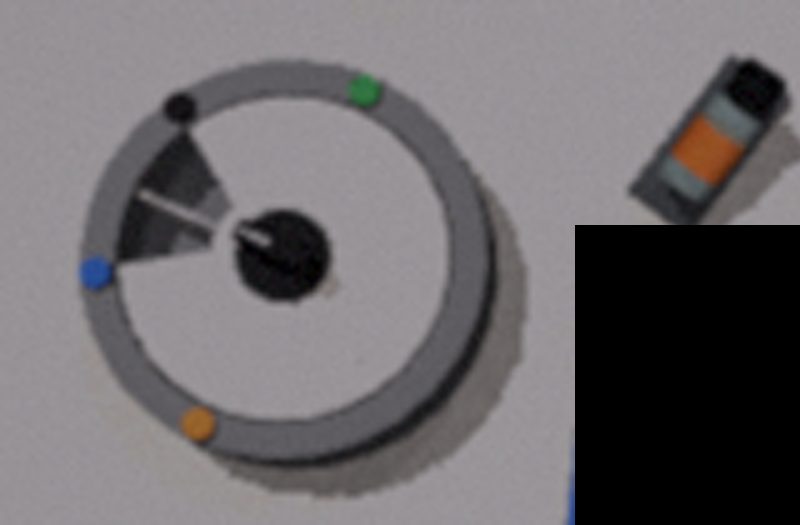

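```bash
cat >> h.py <<'E'
np.set_printoptions(precision=4,suppress=True)
def tool(yaw_y,tilt):
    "tool y level at yaw_y deg, z down then turned tilt deg about tool y"
    a=np.radians(yaw_y); y=np.array([np.cos(a),np.sin(a),0]); z=np.array([0,0,-1.])
    return R.from_matrix(np.c_[np.cross(y,z),y,z])*R.from_euler('y',tilt,degrees=True)
def plan(p1,R1,s=None):
    "shift (cm, tool axes) first, then turn (deg, tool axes)"
    s=s or observe(); R0=R.from_rotvec(s["ee_rot"])
    print("shift cm",R0.inv().apply(np.asarray(p1)-s["tool_pos"])*100,"turn deg",np.degrees((R0.inv()*R1).as_rotvec()))
def tcp(grasp,R1): return np.asarray(grasp)-R1.apply([0,0,.06])
E
python3 - <<'E'
from h import *
from scipy.optimize import least_squares as ls
c=calibration("top");sc=calibration("scene")
P=np.array([onz(c,*p,.055)[:2] for p in((144,199.3),(123.8,169.1),(177.8,132.8),(140.6,136.5))])
f=ls(lambda d:np.hypot(*(P-d).T)-.102,[.53,.18]);D=f.x;print("drum",D,f.fun)
print("tab az",np.degrees(np.arctan2(*(P-D).T[::-1])))
e=[onz(c,105+u/5,115+v/5,.05)[:2]-D for u,v in((187,130),(118,262))]
print("open edges az",[np.degrees(np.arctan2(q[1],q[0])) for q in e])
cap=onz(c,335.5,168.5,.0614);lab=onz(c,325.6,179.7,.047)
d=cap-lab;psi=np.degrees(np.arctan2(d[1],d[0]));print("cap",cap,"lab",lab,"psi",psi)
a=np.r_[np.cos(np.radians(psi))*.9063,np.sin(np.radians(psi))*.9063,.4226]
mid=cap-.027*a;print("mid",mid)
R1=tool(psi+90,0);plan([mid[0],mid[1],.28],R1)
E
```

```text
drum [0.5451 0.1873] [-0.0003  0.0002 -0.     -0.0002]
tab az [154.7606  95.3771 -24.012   36.3277]
open edges az [np.float64(38.465629593651926), np.float64(92.36459151924629)]
cap [ 0.5393 -0.2852  0.0614] lab [ 0.511  -0.2602  0.047 ] psi -41.4523151590673
mid [ 0.521 -0.269  0.05 ]
shift cm [-57.5829 -81.0327   1.2424] turn deg [-0.0552  0.0095 25.0202]
```

Emit:
step_arm([
  [-4,-3,0,0,0,0],
  [-4,-3,0,0,0,0],
  [-4,-3,0,0,0,0],
  [-4,-3,0,0,0,0],
  [-4,-3,0,0,0,0],
  [-4,-3,0,0,0,0],
  [-4,-3,0,0,0,0],
  [-4,-3,0,0,0,0],
  [-4,-3,0,0,0,0],
  [-4,-3,0,0,0,0],
], claw=-1, newtons=20)

```text
clock: 1.1
tool_pos: [0.4976, 0.2686, 0.2922]
ee_rot: [-0.449, -3.109, 0.0]
wrist_force: [1.2, 1.0, 0.2]
opening: 0.0911
grip_force: 0.0
```

Emit:
step_arm([
  [-1.6,-4.7,0,0,0,0],
  [-1.6,-4.7,0,0,0,0],
  [-1.6,-4.7,0,0,0,0],
  [-1.6,-4.7,0,0,0,0],
  [-1.6,-4.7,0,0,0,0],
  [-1.6,-4.7,0,0,0,0],
  [-1.6,-4.7,0,0,0,0],
  [-1.6,-4.7,0,0,0,0],
  [-1.6,-4.7,0,0,0,0],
  [-1.6,-4.7,0,0,0,0],
])

```text
clock: 2.1
tool_pos: [0.5168, -0.2276, 0.2922]
ee_rot: [-0.449, -3.109, -0.0]
wrist_force: [0.7, 1.2, -0.2]
opening: 0.0908
grip_force: 0.0
```

Emit:
step_arm([
  [0,0,0,0,0,5],
  [0,0,0,0,0,5],
  [0,0,0,0,0,5],
  [0,0,0,0,0,5],
  [0,0,0,0,0,5],
  [0,0,0,0,0,0],
  [0,0,0,0,0,0],
  [0,0,0,0,0,0],
  [0,0,0,0,0,0],
  [0,0,0,0,0,0],
])

```text
clock: 3.1
tool_pos: [0.5173, -0.2255, 0.2922]
ee_rot: [-1.11, -2.939, 0.0]
wrist_force: [0.1, -0.9, -0.2]
opening: 0.0911
grip_force: 0.0
```

```bash
python3 - <<'E'
from h import *
s=observe();print(s["clock"],s["tool_pos"],s["qpos"])
c=calibration("wrist");im=get_image("wrist");cv2.imwrite("pics/w1.png",im[:,:,::-1]);np.save("w1.npy",im)
print(c["camera_from_world"],c["mtx"][0,0])
for nm,lo,hi,z in(("orange",(5,150,100),(22,255,255),.047),("black",(0,0,0),(180,255,55),.0614)):
    for a,ce,b,m in blobs(im,lo,hi,150): print(nm,a,ce,b,onz(c,*ce,z))
print("proj mid",proj(c,[.521,-.269,.05]))
E
```

```text
3.1 [ 0.5173 -0.2255  0.2922] [-0.4524  0.167   2.011  -0.      0.9637 -1.3008]
[[ 0.6605  0.7508 -0.001  -0.172 ]
 [-0.7201  0.6331 -0.2842  0.547 ]
 [-0.2128  0.1884  0.9588 -0.2388]
 [ 0.      0.      0.      1.    ]] 292.52769482472803
orange 508 [228.3 188.7] [216, 178, 26, 22] [ 0.5111 -0.2607  0.047 ]
black 1649 [487.8  21. ] [457, 0, 55, 50] [0.5512 0.0541 0.0614]
black 60995 [253.5 315.3] [0, 210, 512, 174] [ 0.6591 -0.3505  0.0614]
black 409 [230.1 223.1] [219, 214, 23, 20] [ 0.5416 -0.2844  0.0614]
proj mid [228.6067 199.6619]
```

View pics/w1.png

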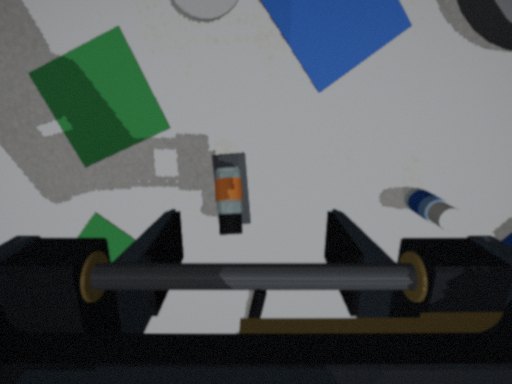

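```bash
python3 - <<'E'
from h import *
R1=tool(50,35);g=np.array([.5217,-.2691,.050])
pre=tcp(g,R1)-R1.apply([0,0,.10]);print(pre)
plan(pre,R1)
E
```

```text
[ 0.592  -0.3281  0.1811]
shift cm [-12.3832  -2.7546  11.1142] turn deg [ 0.4277 34.9952 -1.3576]
```

Emit:
step_arm([
  [-3.1,-0.7,2.8,0,0,0],
  [-3.1,-0.7,2.8,0,0,0],
  [-3.1,-0.7,2.8,0,0,0],
  [-3.1,-0.65,2.7,0,0,0],
  [0,0,0,0,0,-1.4],
  [0,0,0,0,7,0],
  [0,0,0,0,7,0],
  [0,0,0,0,7,0],
  [0,0,0,0,7,0],
  [0,0,0,0,7,0],
])

```text
clock: 4.15
tool_pos: [0.5923, -0.328, 0.1825]
ee_rot: [-0.872, -2.397, -0.278]
wrist_force: [0.5, 0.2, -0.8]
opening: 0.0913
grip_force: 0.0
```

```bash
python3 - <<'E'
from h import *
R1=tool(50,35);g=np.array([.5217,-.2691,.050])
s=observe();print(s["tool_pos"],s["qpos"]);plan(tcp(g,R1),R1)
c=calibration("wrist");im=get_image("wrist");np.save("w2.npy",im)
for nm,lo,hi,z in(("orange",(5,150,90),(22,255,255),.047),):
    for a,ce,b,m in blobs(im,lo,hi,100): print(nm,a,ce,b,onz(c,*ce,z))
print(proj(c,[.5111,-.2607,.047]))
E
```

```text
[ 0.5923 -0.328   0.1825] [-0.5623  0.6687  1.5827  0.0787  1.5008 -1.4657]
shift cm [-0.1098 -0.0279 10.127 ] turn deg [ 0.0198 -0.2233  0.0365]
orange 523 [252.3 175.6] [237, 166, 33, 24] [ 0.5046 -0.2563  0.047 ]
[253.1294 183.4171]
```

Emit:
step_arm([
  [-0.1,0,2,0,0,0],
  [0,0,2,0,0,0],
  [0,0,2,0,0,0],
  [0,0,2,0,0,0],
  [0,0,1.1,0,0,0],
  [0,0,1,0,0,0],
  [0,0,0,0,0,0],
  [0,0,0,0,0,0],
  [0,0,0,0,0,0],
  [0,0,0,0,0,0],
])

```text
clock: 5.2
tool_pos: [0.5488, -0.2918, 0.0984]
ee_rot: [-0.875, -2.401, -0.275]
wrist_force: [-0.5, -0.5, -0.8]
opening: 0.0914
grip_force: 0.0
```

Emit:
step_arm([
  [0,0,0,0,0,0],
  [0,0,0,0,0,0],
  [0,0,0,0,0,0],
  [0,0,0,0,0,0],
  [0,0,0,0,0,0],
  [0,0,0,0,0,0],
  [0,0,0,0,0,0],
  [0,0,0,0,0,0],
  [0,0,0,0,0,0],
  [0,0,0,0,0,0],
], claw=1, newtons=20)

```text
clock: 6.2
tool_pos: [0.5483, -0.2916, 0.098]
ee_rot: [-0.874, -2.4, -0.275]
wrist_force: [-1.0, -2.1, 2.0]
opening: 0.0322
grip_force: 19.8
```

```bash
python3 - <<'E'
from h import *
s=observe();print(s)
R0=R.from_rotvec(s["ee_rot"]);print("up 15cm in tool cm",R0.inv().apply([0,0,15]))
E
```

```text
{'clock': 6.2, 'qpos': array([-0.552 ,  0.7127,  1.7076,  0.0862,  1.3281, -1.4711]), 'qvel': array([-0.0005, -0.001 ,  0.0003, -0.0028, -0.0008,  0.0005]), 'tau': array([  1.488 , -87.3494, -30.1982,   0.9223,   1.4552,   0.0794]), 'tool_pos': array([ 0.5483, -0.2916,  0.098 ]), 'ee_rot': array([-0.874 , -2.3996, -0.2753]), 'wrist_force': array([-0.9791, -2.1401,  2.0481]), 'moment': array([-0.4207,  0.2848,  0.3151]), 'grip_force': 19.812804758548737, 'opening': 0.03215614976981988}
up 15cm in tool cm [  8.6041  -0.0037 -12.2869]
```

Emit:
step_arm([
  [1.5,0,-2.1,0,0,0],
  [1.5,0,-2.1,0,0,0],
  [1.5,0,-2.1,0,0,0],
  [1.5,0,-2.1,0,0,0],
  [0,0,0,0,-6,0],
  [0,0,0,0,-6,0],
  [0,0,0,0,-6,0],
  [0,0,0,0,-6,0],
  [0,0,0,0,-6,0],
  [0,0,0,0,-5,0],
])

```text
clock: 7.2
tool_pos: [0.5476, -0.2907, 0.2014]
ee_rot: [1.074, 2.948, -0.002]
wrist_force: [0.8, 0.8, -1.7]
opening: 0.0316
grip_force: 19.9
```

```bash
python3 - <<'E'
from h import *
R1=tool(50,-30);g=np.array([.455,-.035,.042])
s=observe();print(s["tool_pos"],s["qpos"],s["opening"])
plan(tcp(g,R1)+[0,0,.06],R1)
E
```

```text
[ 0.5476 -0.2907  0.2014] [-0.5255  0.3749  1.9384 -0.0003  0.8239 -1.3972] 0.03160978236340574
shift cm [26.5537 13.6124  4.6326] turn deg [  0.0195 -29.7489  -0.0499]
```

Emit:
step_arm([
  [3.8,1.95,0.5,0,0,0],
  [3.8,1.95,0.5,0,0,0],
  [3.8,1.95,0.5,0,0,0],
  [3.8,1.95,0.5,0,0,0],
  [3.8,1.95,0.5,0,0,0],
  [3.8,1.95,0.5,0,0,0],
  [3.8,1.9,0.5,0,0,0],
  [0,0,0,0,0,0],
  [0,0,0,0,0,0],
  [0,0,0,0,0,0],
])

```text
clock: 8.2
tool_pos: [0.4321, -0.0161, 0.1665]
ee_rot: [1.076, 2.951, 0.0]
wrist_force: [0.6, 0.1, -0.6]
opening: 0.0318
grip_force: 19.9
```

Emit:
step_arm([
  [0,0,0,0,-5,0],
  [0,0,0,0,-5,0],
  [0,0,0,0,-5,0],
  [0,0,0,0,-5,0],
  [0,0,0,0,-5,0],
  [0,0,0,0,-5,0],
  [0,0,0,0,0,0],
  [0,0,0,0,0,0],
  [0,0,0,0,0,0],
  [0,0,0,0,0,0],
])

```text
clock: 9.2
tool_pos: [0.4318, -0.0165, 0.1679]
ee_rot: [0.919, 2.514, -0.234]
wrist_force: [-0.2, 0.2, -0.9]
opening: 0.0317
grip_force: 19.9
```

```bash
python3 - <<'E'
from h import *
R1=tool(50,-30);g=np.array([.455,-.035,.042])
s=observe();print(s["tool_pos"],s["qpos"],s["opening"],s["clock"])
plan(tcp(g,R1),R1)
R0=R.from_rotvec(s["ee_rot"]);print("z",R0.as_matrix(), "grasp",s["tool_pos"]+R0.apply([0,0,.06]),"1cm down",R0.inv().apply([0,0,-1]))
im=get_image("scene");t=get_image("top");np.save("s3.npy",im)
a=cv2.resize(im[120:250,190:330],None,fx=3,fy=3);b=cv2.resize(t[140:270,190:310],None,fx=3,fy=3)
cv2.imwrite("pics/c3.png",np.hstack([a,b])[:,:,::-1])
E
```

```text
[ 0.4318 -0.0165  0.1679] [ 0.0499  0.1276  2.435  -1.0148  0.3891  0.098 ] 0.03174409190874317 9.2
shift cm [3.4895 0.1127 6.5233] turn deg [-0.3306 -2.1297 -0.0644]
z [[-0.6764  0.6457  0.3544]
 [ 0.5692  0.7636 -0.3049]
 [-0.4675 -0.0045 -0.884 ]] grasp [ 0.453  -0.0348  0.1149] 1cm down [0.4675 0.0045 0.884 ]
```

View pics/c3.png

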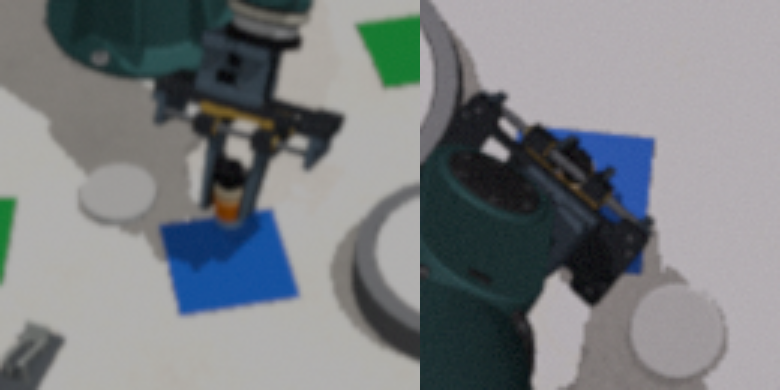

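Emit:
step_arm([
  [0.5,0,0.95,0,0,0],
  [0.5,0,0.95,0,0,0],
  [0.5,0,0.95,0,0,0],
  [0.5,0,0.95,0,0,0],
  [0.5,0,0.95,0,0,0],
  [0.5,0,0.95,0,0,0],
  [0,0,0,0,-2,0],
  [0,0,0,0,0,0],
  [0,0,0,0,0,0],
  [0,0,0,0,0,0],
])

```text
clock: 10.3
tool_pos: [0.4408, -0.0129, 0.143]
ee_rot: [0.931, 2.538, -0.24]
wrist_force: [-1.0, -0.5, -0.6]
opening: 0.0314
grip_force: 19.9
```

```bash
cat > st.py <<'E'
from h import *
s=observe();R0=R.from_rotvec(s["ee_rot"]);M=R0.as_matrix()
print(s["clock"],s["tool_pos"],s["qpos"],"F",s["wrist_force"],"open",s["opening"])
print("z",M[:,2],"y",M[:,1],"grasp",s["tool_pos"]+M[:,2]*.06,"1cm down",R0.inv().apply([0,0,-1]))
E
python3 st.py
```

```text
10.3 [ 0.4408 -0.0129  0.143 ] [ 0.0554  0.2076  2.4099 -1.0616  0.3727  0.1631] F [-0.9702 -0.5482 -0.5988] open 0.031430112399091735
z [ 0.3295 -0.3002 -0.8952] y [ 0.6493  0.7603 -0.0159] grasp [ 0.4605 -0.0309  0.0893] 1cm down [0.4454 0.0159 0.8952]
```

```bash
python3 - <<'E'
from h import *
plan([.47,-.03,.20],tool(50,0))
E
```

```text
shift cm [-5.5286  0.5058 -3.6233] turn deg [-1.0112 26.45   -0.2778]
```

Emit:
step_arm([
  [-1.8,0.2,-1.2,0,0,0],
  [-1.8,0.2,-1.2,0,0,0],
  [-1.9,0.1,-1.2,0,0,0],
  [0,0,0,-1,6.6,-0.3],
  [0,0,0,0,6.6,0],
  [0,0,0,0,6.6,0],
  [0,0,0,0,6.6,0],
  [0,0,0,0,0,8],
  [0,0,0,0,0,8],
  [0,0,0,0,0,8],
])

```text
clock: 11.3
tool_pos: [0.4692, -0.0311, 0.199]
ee_rot: [1.655, 2.622, -0.028]
wrist_force: [0.7, -0.3, -0.7]
opening: 0.0314
grip_force: 19.9
```

Emit:
step_arm([
  [0,0,0,0,0,8],
  [0,0,0,0,0,8],
  [0,0,0,0,0,8],
  [0,0,0,0,0,8],
  [0,0,0,0,0,8],
  [0,0,0,0,0,8],
  [0,0,0,0,0,8],
  [0,0,0,0,0,8],
  [0,0,0,0,0,8],
  [0,0,0,0,0,8],
])

```text
clock: 12.3
tool_pos: [0.4691, -0.0309, 0.199]
ee_rot: [2.951, 0.944, 0.019]
wrist_force: [0.1, -0.3, -0.2]
opening: 0.0312
grip_force: 19.9
```

```bash
python3 st.py; python3 - <<'E'
from h import *
plan([.47,-.03,.20],tool(-90,0))
E
```

```text
12.3 [ 0.4691 -0.0309  0.199 ] [-0.1014  0.1575  2.2412 -0.0528  0.715   0.8894] F [ 0.1229 -0.3123 -0.1804] open 0.03122823904455062
z [ 0.0249 -0.0373 -0.999 ] y [ 0.5799 -0.8134  0.0449] grasp [ 0.4706 -0.0332  0.1391] 1cm down [ 0.0014 -0.0449  0.999 ]
shift cm [ 0.1255 -0.0223 -0.0984] turn deg [ 2.513  -0.7192 35.4802]
```

Emit:
step_arm([
  [0,0,0,0.5,-0.15,7.1],
  [0,0,0,0.5,-0.15,7.1],
  [0,0,0,0.5,-0.15,7.1],
  [0,0,0,0.5,-0.15,7.1],
  [0,0,0,0.5,-0.15,7.1],
  [0,0,0,0,-6,0],
  [0,0,0,0,-6,0],
  [0,0,0,0,-6,0],
  [0,0,0,0,-6,0],
  [0,0,0,0,-6,0],
])

```text
clock: 13.3
tool_pos: [0.4694, -0.031, 0.1993]
ee_rot: [3.031, 0.008, -0.819]
wrist_force: [0.4, -0.4, -0.7]
opening: 0.0316
grip_force: 19.9
```

```bash
python3 st.py; python3 - <<'E'
from h import *
R1=tool(-90,-30.2)
plan(tcp([.450,-.033,.060],R1),R1)
E
```

```text
13.3 [ 0.4694 -0.031   0.1993] [-0.0948  0.3467  2.0508 -0.0534  1.2702  1.5003] F [ 0.4378 -0.3859 -0.6832] open 0.03159119982912432
z [-0.5037 -0.0033 -0.8639] y [ 0.0055 -1.      0.0006] grasp [ 0.4392 -0.0312  0.1474] 1cm down [ 0.5037 -0.0006  0.8639]
shift cm [5.3314 0.2013 7.0108] turn deg [0.1892 0.0473 0.2513]
```

Emit:
step_arm([
  [1.06,0.04,1.4,0,0,0],
  [1.06,0.04,1.4,0,0,0],
  [1.06,0.04,1.4,0,0,0],
  [1.06,0.04,1.4,0,0,0],
  [1.06,0.04,1.4,0,0,0],
  [0.25,0,0.43,0,0,0],
  [0.25,0,0.43,0,0,0],
  [0.15,0,0.26,0,0,0],
  [0,0,0,0,0,0],
  [0,0,0,0,0,0],
])

```text
clock: 14.3
tool_pos: [0.4804, -0.033, 0.0994]
ee_rot: [3.033, 0.008, -0.812]
wrist_force: [-0.7, 0.1, -0.6]
opening: 0.0315
grip_force: 19.9
```

```bash
python3 st.py; python3 - <<'E'
from h import *
im=get_image("scene")
cv2.imwrite("pics/c4.png",cv2.resize(im[120:240,200:340],None,fx=5,fy=5,interpolation=2)[:,:,::-1])
E
```

```text
14.3 [ 0.4804 -0.033   0.0994] [-0.0966  0.5334  2.0288 -0.0576  1.1013  1.5088] F [-0.6656  0.1343 -0.6278] open 0.031505592871763764
z [-0.4998 -0.0032 -0.8661] y [ 0.0054 -1.      0.0006] grasp [ 0.4504 -0.0332  0.0475] 1cm down [ 0.4999 -0.0006  0.8661]
```

View pics/c4.png

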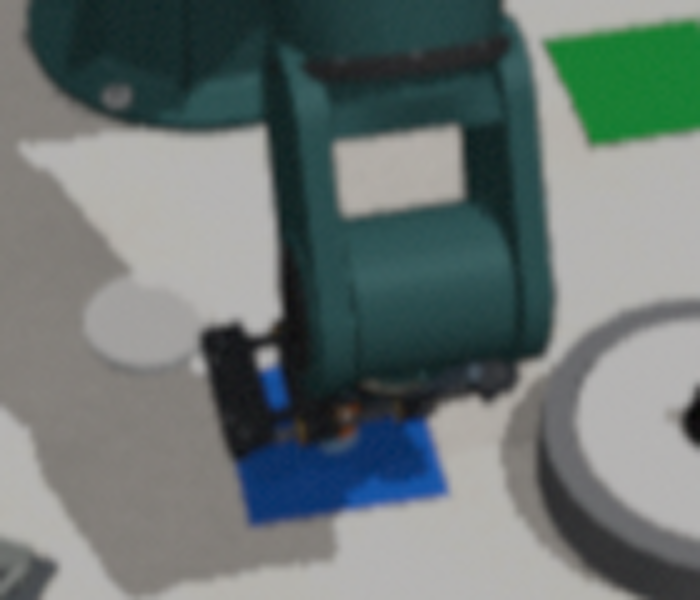

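The crop shows the gripper over the pad centre, with the bottle's foot just visible at about (340,440) in the crop. I'll lower it slowly and watch for contact.

Emit:
step_arm([
  [0.05,0,0.09,0,0,0],
  [0.05,0,0.09,0,0,0],
  [0.05,0,0.09,0,0,0],
  [0.05,0,0.09,0,0,0],
  [0,0,0,0,0,0],
  [0,0,0,0,0,0],
  [0,0,0,0,0,0],
  [0,0,0,0,0,0],
  [0,0,0,0,0,0],
  [0,0,0,0,0,0],
])

```text
clock: 15.35
tool_pos: [0.4802, -0.0329, 0.0949]
ee_rot: [3.032, 0.008, -0.813]
wrist_force: [0.1, -0.1, 0.1]
opening: 0.0315
grip_force: 19.9
```

Emit:
step_arm([
  [0.05,0,0.09,0,0,0],
  [0,0,0,0,0,0],
  [0,0,0,0,0,0],
  [0,0,0,0,0,0],
  [0,0,0,0,0,0],
  [0,0,0,0,0,0],
  [0,0,0,0,0,0],
  [0,0,0,0,0,0],
  [0,0,0,0,0,0],
  [0,0,0,0,0,0],
])

```text
clock: 16.35
tool_pos: [0.4801, -0.0329, 0.0938]
ee_rot: [3.032, 0.008, -0.814]
wrist_force: [0.2, 0.0, -0.1]
opening: 0.0318
grip_force: 19.9
```

Emit:
step_arm([
  [0.05,0,0.09,0,0,0],
  [0,0,0,0,0,0],
  [0,0,0,0,0,0],
  [0,0,0,0,0,0],
  [0.05,0,0.09,0,0,0],
  [0,0,0,0,0,0],
  [0,0,0,0,0,0],
  [0,0,0,0,0,0],
  [0,0,0,0,0,0],
  [0,0,0,0,0,0],
])

```text
clock: 17.35
tool_pos: [0.4801, -0.0329, 0.0918]
ee_rot: [3.032, 0.008, -0.813]
wrist_force: [0.2, 0.4, -1.0]
opening: 0.0313
grip_force: 19.9
```

Emit:
step_arm([
  [0.05,0,0.09,0,0,0],
  [0,0,0,0,0,0],
  [0,0,0,0,0,0],
  [0,0,0,0,0,0],
  [0.05,0,0.09,0,0,0],
  [0,0,0,0,0,0],
  [0,0,0,0,0,0],
  [0,0,0,0,0,0],
  [0,0,0,0,0,0],
  [0,0,0,0,0,0],
])

```text
clock: 18.35
tool_pos: [0.4804, -0.0327, 0.0908]
ee_rot: [3.033, 0.008, -0.815]
wrist_force: [-1.5, 3.6, 20.9]
opening: 0.0317
grip_force: 20.0
```

```bash
python3 st.py; python3 - <<'E'
from h import *
im=get_image("wrist")
cv2.imwrite("pics/c5.png",im[:,:,::-1])
c=calibration("wrist")
for a,ce,b,m in blobs(im,(5,150,60),(22,255,255),60): print(a,ce,b)
E
```

```text
18.35 [ 0.4804 -0.0327  0.0908] [-0.0963  0.5497  2.0266 -0.0574  1.0887  1.5097] F [-1.478   3.645  20.8805] open 0.03174240744469136
z [-0.5012 -0.0026 -0.8653] y [ 0.0051 -1.      0.0001] grasp [ 0.4503 -0.0329  0.0389] 1cm down [ 0.5012 -0.0001  0.8653]
1826 [253.6 220.3] [225, 200, 58, 47]
```

View pics/c5.png

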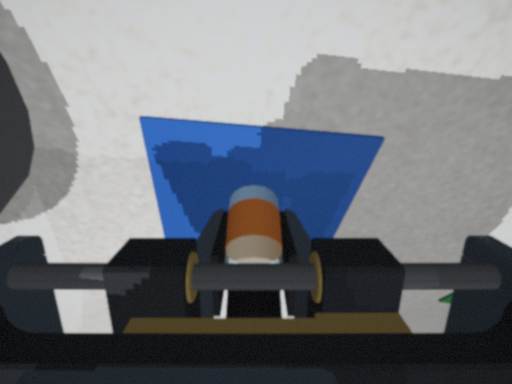

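Emit:
step_arm([
  [-0.03,0,-0.06,0,0,0],
  [0,0,0,0,0,0],
  [0,0,0,0,0,0],
  [0,0,0,0,0,0],
  [0,0,0,0,0,0],
  [0,0,0,0,0,0],
  [0,0,0,0,0,0],
  [0,0,0,0,0,0],
  [0,0,0,0,0,0],
  [0,0,0,0,0,0],
])

```text
clock: 19.4
tool_pos: [0.4803, -0.0328, 0.0909]
ee_rot: [3.033, 0.008, -0.814]
wrist_force: [-0.3, 2.7, 10.0]
opening: 0.0316
grip_force: 20.0
```

Emit:
step_arm([
  [0,0,0,0,0,0],
  [0,0,0,0,0,0],
  [0,0,0,0,0,0],
  [0,0,0,0,0,0],
  [0,0,0,0,0,0],
  [0,0,-1,0,0,0],
  [0,0,-3,0,0,0],
  [0,0,-4,0,0,0],
  [0,0,-4,0,0,0],
  [0,0,-4,0,0,0],
], claw=-1)

```text
clock: 20.4
tool_pos: [0.5611, -0.0324, 0.2312]
ee_rot: [3.033, 0.008, -0.813]
wrist_force: [0.2, -0.4, 0.2]
opening: 0.0917
grip_force: 0.0
```

```bash
python3 st.py; python3 - <<'E'
from h import *
D=[.5451,.1873]
plan([D[0],D[1],.20],tool(-90,0))
c=calibration("wrist");im=get_image("wrist");np.save("w6.npy",im);cv2.imwrite("pics/w6.png",im[:,:,::-1])
for a,ce,b,m in blobs(im,(5,150,60),(22,255,255),60): print("orange",a,ce,b,onz(c,*ce,.03))
print("expected label/cap px",proj(c,[.45,-.033,.03]),proj(c,[.45,-.033,.081]))
E
```

```text
20.4 [ 0.5611 -0.0324  0.2312] [-0.0839  0.4213  1.8585 -0.0459  1.3839  1.5021] F [ 0.1961 -0.4047  0.2398] open 0.09169688971617973
z [-0.5    -0.0032 -0.866 ] y [ 0.0055 -1.      0.0005] grasp [ 0.5311 -0.0326  0.1792] 1cm down [ 0.5001 -0.0005  0.866 ]
shift cm [  0.2755 -21.9812   3.4288] turn deg [ 0.1098 30.0035  0.2977]
orange 345 [253.5 163.3] [241, 155, 26, 19] [ 0.4642 -0.0334  0.03  ]
orange 95 [  5.8 185. ] [0, 180, 14, 11] [0.4287 0.2601 0.03  ]
expected label/cap px [253.0562 172.7305] [253.0759 207.4913]
```

View pics/w6.png

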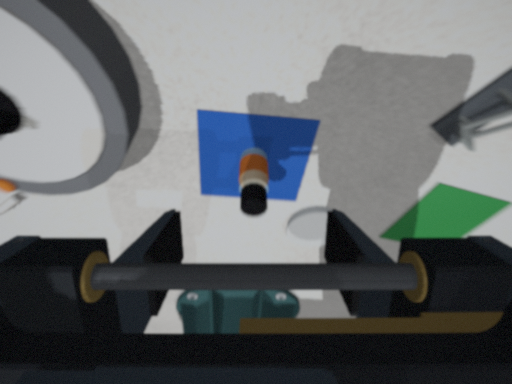

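Emit:
step_arm([
  [0,-4.4,0.7,0,0,0],
  [0,-4.4,0.7,0,0,0],
  [0.1,-4.4,0.7,0,0,0],
  [0.1,-4.4,0.7,0,0,0],
  [0.1,-4.4,0.6,0,0,0],
  [0,0,0,0,6,0],
  [0,0,0,0,6,0],
  [0,0,0,0,6,0],
  [0,0,0,0,6,0],
  [0,0,0,0,6,0],
])

```text
clock: 21.45
tool_pos: [0.5449, 0.1877, 0.1987]
ee_rot: [-3.141, -0.009, -0.007]
wrist_force: [-0.1, 0.2, -0.7]
opening: 0.0911
grip_force: 0.0
```

Emit:
step_arm([
  [0,0,0,0,0,-8],
  [0,0,0,0,0,-8],
  [0,0,0,0,0,-8],
  [0,0,0,0,0,-8],
  [0,0,0,0,0,-8],
  [0,0,0,0,0,-8],
  [0,0,0,0,0,-8],
  [0,0,0,0,0,-8],
  [0,0,0,0,0,-1],
  [0,0,0,0,0,0],
])

```text
clock: 22.45
tool_pos: [0.5447, 0.1875, 0.1981]
ee_rot: [2.647, 1.691, -0.001]
wrist_force: [-0.1, 0.2, -0.4]
opening: 0.0912
grip_force: 0.0
```

```bash
python3 st.py; python3 - <<'E'
from h import *
c=calibration("wrist");im=get_image("wrist");np.save("w7.npy",im);cv2.imwrite("pics/w7.png",im[:,:,::-1])
plan([.5451,.1873,.136],tool(-24.6,0))
for nm,lo,hi in(("orange",(5,150,60),(22,255,255)),("blue",(100,150,50),(130,255,255)),("green",(45,120,50),(80,255,255))):
  for a,ce,b,m in blobs(im,lo,hi,60): print(nm,a,ce,b,onz(c,*ce,.053))
E
```

```text
22.45 [0.5447 0.1875 0.1981] [ 0.2912  0.3202  2.026  -0.0005  0.7958  0.7255] F [-0.0799  0.1855 -0.385 ] open 0.09119528507694874
z [-0.0003 -0.0004 -1.    ] y [ 0.9073 -0.4205 -0.0001] grasp [0.5446 0.1875 0.1381] 1cm down [0.0005 0.0001 1.    ]
shift cm [0.0053 0.0527 6.207 ] turn deg [-0.0076  0.0312 -0.2941]
orange 724 [493.1 146. ] [480, 123, 32, 61] [0.7417 0.1479 0.053 ]
orange 288 [136.  199.5] [127, 190, 19, 20] [0.4535 0.2305 0.053 ]
blue 399 [187.3  90.3] [177, 79, 22, 23] [0.5358 0.2901 0.053 ]
green 290 [373.3 196.9] [364, 188, 20, 19] [0.6387 0.1474 0.053 ]
```

View pics/w7.png

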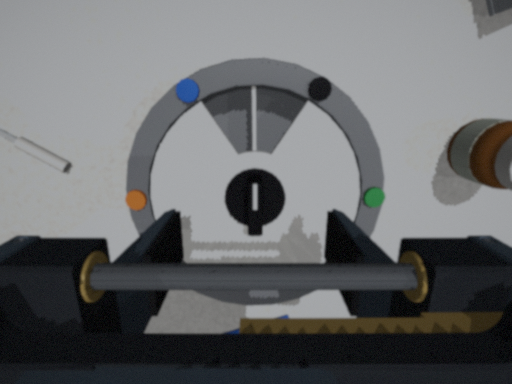

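Emit:
step_arm([
  [0,0,2,0,0,0],
  [0,0.05,2,0,0,0],
  [0,0,1.2,0,0,0],
  [0,0,1,0,0,0],
  [0,0,0,0,0,0],
  [0,0,0,0,0,0],
  [0,0,0,0,0,0],
  [0,0,0,0,0,0],
  [0,0,0,0,0,0],
  [0,0,0,0,0,0],
])

```text
clock: 23.5
tool_pos: [0.5451, 0.1873, 0.1361]
ee_rot: [2.645, 1.695, -0.001]
wrist_force: [-0.9, -0.0, 0.1]
opening: 0.0913
grip_force: 0.0
```

Emit:
step_arm([
  [0,0,0,0,0,0],
  [0,0,0,0,0,0],
  [0,0,0,0,0,0],
  [0,0,0,0,0,0],
  [0,0,0,0,0,0],
  [0,0,0,0,0,0],
  [0,0,0,0,0,0],
  [0,0,0,0,0,0],
  [0,0,0,0,0,0],
  [0,0,0,0,0,0],
], claw=1)

```text
clock: 24.5
tool_pos: [0.545, 0.1872, 0.1359]
ee_rot: [2.645, 1.695, -0.001]
wrist_force: [0.0, 0.7, 0.2]
opening: 0.0142
grip_force: 0.0
```

```bash
python3 st.py; python3 - <<'E'
from h import *
s=observe();plan(s["tool_pos"],tool(64.7,0))
E
```

```text
24.5 [0.545  0.1872 0.1359] [ 0.2906  0.423   2.034  -0.0005  0.6852  0.7219] F [0.0348 0.6831 0.2498] open 0.01419381108474674
z [-0.0005 -0.0005 -1.    ] y [ 0.9086 -0.4177 -0.0002] grasp [0.545  0.1872 0.0759] 1cm down [0.0007 0.0002 1.    ]
shift cm [0. 0. 0.] turn deg [ -0.0408   0.0194 -89.3911]
```

Emit:
step_arm([
  [0,0,0,0,0,0],
  [0,0,0,0,0,0],
  [0,0,0,0,0,-7.5],
  [0,0,0,0,0,-7.5],
  [0,0,0,0,0,-7.5],
  [0,0,0,0,0,-7.5],
  [0,0,0,0,0,-7.5],
  [0,0,0,0,0,-7.5],
  [0,0,0,0,0,-7.5],
  [0,0,0,0,0,-7.5],
])

```text
clock: 25.5
tool_pos: [0.5473, 0.1872, 0.136]
ee_rot: [1.434, 2.79, 0.004]
wrist_force: [19.8, -1.8, -20.8]
opening: 0.0121
grip_force: 20.0
```

Emit:
step_arm([
  [0,0,0,0,0,-7.4],
  [0,0,0,0,0,-7.4],
  [0,0,0,0,0,-7.3],
  [0,0,0,0,0,-7.3],
  [0,0,0,0,0,0],
  [0,0,0,0,0,0],
  [0,0,0,0,0,0],
  [0,0,0,0,0,0],
  [0,0,0,0,0,0],
  [0,0,0,0,0,0],
])

```text
clock: 26.5
tool_pos: [0.5477, 0.188, 0.1361]
ee_rot: [0.686, 3.06, 0.005]
wrist_force: [21.4, 6.2, -24.0]
opening: 0.0121
grip_force: 20.0
```

```bash
python3 st.py; python3 - <<'E'
from h import *
s=observe();plan(s["tool_pos"],tool(64.7,0));print(s["moment"],s["grip_force"])
E
```

```text
26.5 [0.5477 0.188  0.1361] [ 0.2905  0.4243  2.0312 -0.0007  0.6794 -0.8384] F [ 21.3573   6.2458 -24.0224] open 0.012097947782783905
z [ 0.0065  0.0015 -1.    ] y [0.4271 0.9042 0.0041] grasp [0.5481 0.188  0.0761] 1cm down [ 0.0053 -0.0041  1.    ]
shift cm [0. 0. 0.] turn deg [0.2363 0.3017 0.0139]
[ 0.8626 -3.6933  0.0088] 19.986698627471924
```

Emit:
step_arm([
  [0,0,0,0,0,0],
  [0,0,0,0,0,0],
  [0,0,0,0,0,0],
  [0,0,0,0,0,0],
  [0,0,0,0,0,0],
  [0,0,-1,0,0,0],
  [0,0,-2,0,0,0],
  [0,0,-3,0,0,0],
  [0,0,-3,0,0,0],
  [0,0,0,0,0,0],
], claw=-1)

```text
clock: 27.5
tool_pos: [0.5467, 0.1878, 0.2303]
ee_rot: [0.687, 3.061, 0.004]
wrist_force: [0.7, 0.6, 1.1]
opening: 0.0893
grip_force: 0.0
```

```bash
python3 st.py; python3 - <<'E'
from h import *
from scipy.optimize import least_squares as ls
c=calibration("wrist");im=get_image("wrist");np.save("w8.npy",im);cv2.imwrite("pics/w8.png",im[:,:,::-1])
for nm,lo,hi in(("orange",(5,150,60),(22,255,255)),("blue",(100,150,50),(130,255,255)),("green",(45,120,50),(80,255,255))):
  for a,ce,b,m in blobs(im,lo,hi,60): print(nm,a,ce,b,onz(c,*ce,.053))
# pooled drum fit from w7 tabs
T=np.array([[.4535,.2305],[.5358,.2901],[.6387,.1474]]);k=np.radians([0,-60,180])
f=ls(lambda q:(q[:2]+.102*np.c_[np.cos(q[2]+k),np.sin(q[2]+k)]-T).ravel(),[.545,.187,2.7]);print(f.x[:2],np.degrees(f.x[2]),f.fun)
E
```

```text
27.5 [0.5467 0.1878 0.2303] [ 0.2907  0.2726  2.0145 -0.0005  0.849  -0.8385] F [0.6727 0.5894 1.0668] open 0.08930268539394114
z [ 0.0053  0.0012 -1.    ] y [0.4271 0.9042 0.0034] grasp [0.547  0.1879 0.1703] 1cm down [ 0.0043 -0.0034  1.    ]
orange 300 [251.1  74.6] [242, 65, 19, 20] [0.4527 0.2304 0.053 ]
orange 480 [ 34.7 184.8] [15, 173, 33, 29] [0.453  0.0002 0.053 ]
blue 8666 [ 50.6 171.3] [0, 102, 114, 135] [0.4487 0.0222 0.053 ]
blue 257 [348.7 132.3] [340, 124, 18, 18] [0.5348 0.2897 0.053 ]
[0.5461 0.1888] 155.82909845464346 [-0.0004  0.0001 -0.      0.0002  0.0005 -0.0003]
```

View pics/w8.png

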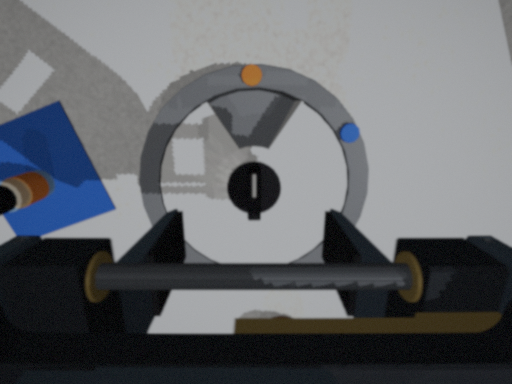

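The view shows the opening's corners at about (209,103) and (300,101). The orange tab is at (251,75), nearly in line with the opening, and the knob is at (254,187). Next I'll measure the misalignment numerically.

```bash
python3 - <<'E'
from h import *
from scipy.optimize import least_squares as ls
c=calibration("wrist");im=np.load("w8.npy");g=cv2.cvtColor(im,cv2.COLOR_RGB2GRAY)
T=np.array([[.4527,.2304],[.5348,.2897]]);k=np.radians([0,-60])
f=ls(lambda q:(q[:2]+.102*np.c_[np.cos(q[2]+k),np.sin(q[2]+k)]-T).ravel(),[.546,.188,2.7])
print(f.x[:2],np.degrees(f.x[2]))
# knob top centre (white line) & rim/cover circle check
for D in (f.x[:2],np.array([.5461,.1888])):
  tab=np.degrees(np.arctan2(T[0,1]-D[1],T[0,0]-D[0]));r_=[]
  for r in (.055,.06,.065,.07,.075,.08,.085):
    A=np.arange(110,205,.25)
    v=np.array([g[tuple(np.round(proj(c,[D[0]+r*np.cos(a),D[1]+r*np.sin(a),.05])[::-1]).astype(int))] for a in np.radians(A)]).astype(float)
    v=cv2.GaussianBlur(v[None],(9,1),0)[0]
    d=np.diff(v); i0=np.argmin(d[:200]);i1=200+np.argmax(d[180:][20:])
    r_.append((A[i0],A[i1],(A[i0]+A[i1])/2))
  print("D",D,"tab",tab);print(np.array(r_).T)
# white mark on bar
m=(im.min(2)>140).astype(np.uint8);n,l,s,ce=cv2.connectedComponentsWithStats(m[165:205,243:266]);
for i in range(1,n):
  if s[i,4]>20: 
    u,v=ce[i]+[243,165];p=np.argwhere(l==i)[:,::-1]+[243,165];print(s[i],onz(c,u,v,.082),cv2.fitLine(p.astype(np.float32),2,0,.01,.01).ravel())
E
```

```text
[0.5455 0.1884] 155.8401429285704
D [0.5455 0.1884] tab 155.66383014961713
[[131.75  131.5   129.75  129.5   129.    128.75  128.25 ]
 [177.5   178.25  179.75  180.25  180.5   180.75  181.75 ]
 [154.625 154.875 154.75  154.875 154.75  154.75  155.   ]]
D [0.5461 0.1888] tab 155.99199303737072
[[133.    132.5   130.5   130.    129.75  128.75  128.25 ]
 [178.25  179.    179.5   181.    181.    181.25  181.5  ]
 [155.625 155.75  155.    155.5   155.375 155.    154.875]]
```

```bash
python3 - <<'E'
from h import *
plan([.452,-.033,.23],tool(65,0))
E
```

```text
shift cm [ -0.9319 -23.9521  -0.2146] turn deg [ 0.1093  0.1517 -0.2907]
```

Emit:
step_arm([
  [-0.1,-4,0,0,0,0],
  [-0.1,-4,0,0,0,0],
  [-0.1,-4,0,0,0,0],
  [-0.2,-4,0,0,0,0],
  [-0.2,-4,-0.1,0,0,0],
  [-0.2,-4,-0.1,0.1,0.2,-0.3],
  [0,0,0,0,0,0],
  [0,0,0,0,0,0],
  [0,0,0,0,0,0],
  [0,0,0,0,0,0],
])

```text
clock: 28.55
tool_pos: [0.4509, -0.0327, 0.2278]
ee_rot: [-0.677, -3.063, 0.002]
wrist_force: [-0.5, -0.3, 0.5]
opening: 0.0912
grip_force: 0.0
```

```bash
python3 st.py; python3 - <<'E'
from h import *
c=calibration("wrist");im=get_image("wrist");np.save("w9.npy",im)
print("exp cap px",proj(c,[.4505,-.033,.081]),"label",proj(c,[.4505,-.033,.03]))
for nm,lo,hi in(("orange",(5,150,60),(22,255,255)),("black",(0,0,0),(180,255,45))):
  for a,ce,b,m in blobs(im,lo,hi,60): print(nm,a,ce,b,onz(c,*ce,.081 if nm=="black" else .03))
t=get_image("scene");cs=calibration("scene")
print("scene exp cap",proj(cs,[.4505,-.033,.07]))
for nm,lo,hi in(("orange",(5,150,90),(22,255,255)),("black",(0,0,0),(180,255,45))):
  for a,ce,b,m in blobs(t,lo,hi,10,(220,160,310,240)): print(nm,a,ce,b)
E
```

```text
28.55 [ 0.4509 -0.0327  0.2278] [-0.1236  0.0838  2.2536 -0.0015  0.8089 -1.2585] F [-0.5174 -0.3189  0.523 ] open 0.09122634104542642
z [-0.0048 -0.0005 -1.    ] y [ 0.4213  0.9069 -0.0025] grasp [ 0.4506 -0.0328  0.1678] 1cm down [-0.0041  0.0025  1.    ]
exp cap px [253.5783 200.7754] label [253.7197 184.9998]
orange 101 [253.2 171.6] [241, 168, 25, 10] [ 0.4375 -0.0275  0.03  ]
black 199 [452.5  79.8] [430, 68, 51, 27] [0.4257 0.1475 0.081 ]
black 53660 [249.4 315.4] [0, 129, 512, 255] [ 0.5559 -0.0863  0.081 ]
black 1360 [497.2 185.2] [479, 159, 33, 52] [0.525  0.1614 0.081 ]
black 772 [253.6 196.8] [240, 180, 29, 34] [ 0.4472 -0.0315  0.081 ]
scene exp cap [266.1312 193.9176]
orange 40 [266.1 205.5] [262, 203, 9, 6]
black 50 [248.5 165.3] [242, 160, 10, 15]
black 49 [286.7 163.8] [284, 160, 8, 14]
black 52 [266.2 194.1] [263, 190, 7, 9]
```

```bash
python3 - <<'E'
from h import *
plan([.4503,-.0327,.135],tool(65.3,0))
E
```

```text
shift cm [0.0193 0.0126 9.2872] turn deg [-0.1404 -0.2268 -0.2159]
```

Emit:
step_arm([
  [0,0,2.5,0,0,0],
  [0,0,2.5,-0.1,-0.2,-0.2],
  [0,0,2,0,0,0],
  [0,0,1.3,0,0,0],
  [0,0,1,0,0,0],
  [0,0,0,0,0,0],
  [0,0,0,0,0,0],
  [0,0,0,0,0,0],
  [0,0,0,0,0,0],
  [0,0,0,0,0,0],
])

```text
clock: 29.65
tool_pos: [0.4506, -0.0336, 0.1355]
ee_rot: [0.674, 3.068, -0.001]
wrist_force: [0.9, 0.2, -1.1]
opening: 0.0916
grip_force: 0.0
```

Emit:
step_arm([
  [0,0,0,0,0,0],
  [0,0,0,0,0,0],
  [0,0,0,0,0,0],
  [0,0,0,0,0,0],
  [0,0,0,0,0,0],
  [0,0,0,0,0,0],
  [0,0,0,0,0,0],
  [0,0,0,0,0,0],
  [0,0,0,0,0,0],
  [0,0,0,0,0,0],
], claw=1, newtons=20)

```text
clock: 30.65
tool_pos: [0.4504, -0.0336, 0.135]
ee_rot: [-0.674, -3.068, 0.001]
wrist_force: [-0.5, -0.2, 0.3]
opening: 0.0273
grip_force: 20.0
```

Emit:
step_arm([
  [0,0,0,0,0,0],
  [0,0,-0.5,0,0,0],
  [0,0,-1.5,0,0,0],
  [0,0,-2,0,0,0],
  [0,0,-2,0,0,0],
  [0,0,-2,0,0,0],
  [0,0,-2,0,0,0],
  [0,0,0,0,0,0],
  [0,0,0,0,0,0],
  [0,0,0,0,0,0],
])

```text
clock: 31.65
tool_pos: [0.4499, -0.0335, 0.2342]
ee_rot: [-0.674, -3.067, 0.001]
wrist_force: [0.3, -0.1, -1.0]
opening: 0.0273
grip_force: 20.0
```

```bash
python3 st.py; python3 - <<'E'
from h import *
D=np.array([.5463,.1884]);a=np.radians(155.4);r=.067
g=D+r*np.r_[np.cos(a),np.sin(a)];print(g)
plan([*g,.235],tool(65.4,0))
E
```

```text
31.65 [ 0.4499 -0.0335  0.2342] [-0.1258  0.0696  2.2535 -0.0008  0.8201 -1.2634] F [ 0.3422 -0.1482 -1.0152] open 0.027296931549993134
z [-0.0017 -0.0004 -1.    ] y [ 0.4193  0.9078 -0.001 ] grasp [ 0.4498 -0.0335  0.1742] 1cm down [-0.0014  0.001   1.    ]
[0.4854 0.2163]
shift cm [ 7.2577 24.1642 -0.0952] turn deg [-0.0594 -0.0804 -0.1906]
```

Emit:
step_arm([
  [0.5,1.7,0,0,0,0],
  [1,3.4,0,0,0,0],
  [1.2,4,0,0,0,0],
  [1.2,4,0,0,0,0],
  [1.2,4,0,0,0,0],
  [1.16,3.86,0,0,0,0],
  [1,3.2,0,0,0,-0.2],
  [0,0,0,0,0,0],
  [0,0,0,0,0,0],
  [0,0,0,0,0,0],
])

```text
clock: 32.65
tool_pos: [0.4854, 0.2154, 0.2341]
ee_rot: [-0.669, -3.068, 0.002]
wrist_force: [0.8, 0.2, -0.8]
opening: 0.0276
grip_force: 20.0
```

```bash
python3 st.py; python3 - <<'E'
from h import *
from scipy.optimize import least_squares as ls
im=get_image("scene");c=calibration("scene")
plan([.4854,.2163,.138],tool(65.4,0))
K={}
for nm,lo,hi in(("orange",(5,150,90),(22,255,255)),("blue",(100,150,70),(130,255,255)),("green",(45,120,60),(80,255,255))):
  for a,ce,b,m in blobs(im,lo,hi,8,(290,165,400,260)): print(nm,a,ce,b,onz(c,*ce,.054))
print("exp label px",proj(c,[.4854,.2163,.135]))
E
```

```text
32.65 [0.4854 0.2154 0.2341] [ 0.374   0.1983  2.1024 -0.0005  0.8431 -0.767 ] F [ 0.7873  0.1963 -0.7653] open 0.027582961420154768
z [-0.0019 -0.0011 -1.    ] y [ 0.4164  0.9092 -0.0018] grasp [0.4852 0.2154 0.1741] 1cm down [-0.0013  0.0018  1.    ]
shift cm [0.0412 0.1045 9.6312] turn deg [-0.0895 -0.0583 -0.0404]
orange 42 [347.2 174.6] [344, 171, 8, 7] [0.4321 0.2521 0.054 ]
orange 9 [343.7 181.1] [342, 180, 4, 3] [0.456  0.2286 0.054 ]
blue 11 [372.4 195.1] [371, 194, 4, 3] [0.5375 0.2885 0.054 ]
green 17 [345.1 231.2] [343, 230, 5, 4] [0.6415 0.1471 0.054 ]
exp label px [348.3424 170.1554]
```

Emit:
step_arm([
  [0.04,0.1,1,0,0,0],
  [0,0,1.5,0,0,0],
  [0,0,1.5,0,0,0],
  [0,0,1,0,0,0],
  [0,0,1,0,0,0],
  [0,0,1,0,0,0],
  [0,0,0,0,0,0],
  [0,0,0,0,0,0],
  [0,0,0,0,0,0],
  [0,0,0,0,0,0],
])

```text
clock: 33.7
tool_pos: [0.4861, 0.2174, 0.1654]
ee_rot: [0.669, 3.069, -0.0]
wrist_force: [-1.1, -0.4, -0.3]
opening: 0.0273
grip_force: 20.0
```

Emit:
step_arm([
  [0,0,0.6,0,0,0],
  [0,0,0.6,0,0,0],
  [0,0,0.6,0,0,0],
  [0,0,0.4,0,0,0],
  [0,0,0.1,0,0,0],
  [0,0,0,0,0,0],
  [0,0,0.1,0,0,0],
  [0,0,0,0,0,0],
  [0,0,0,0,0,0],
  [0,0,0,0,0,0],
])

```text
clock: 34.7
tool_pos: [0.4859, 0.2173, 0.141]
ee_rot: [-0.669, -3.069, 0.001]
wrist_force: [-0.1, 0.7, -0.2]
opening: 0.0276
grip_force: 20.0
```

Emit:
step_arm([
  [0,0,0.1,0,0,0],
  [0,0,0,0,0,0],
  [0,0,0.1,0,0,0],
  [0,0,0,0,0,0],
  [0,0,0.05,0,0,0],
  [0,0,0,0,0,0],
  [0,0,0,0,0,0],
  [0,0,0,0,0,0],
  [0,0,0,0,0,0],
  [0,0,0,0,0,0],
])

```text
clock: 35.7
tool_pos: [0.4858, 0.2172, 0.1384]
ee_rot: [-0.669, -3.069, 0.001]
wrist_force: [0.2, 0.2, -1.0]
opening: 0.0275
grip_force: 20.0
```

Emit:
step_arm([
  [0,0,0.05,0,0,0],
  [0,0,0,0,0,0],
  [0,0,0,0,0,0],
  [0,0,0.05,0,0,0],
  [0,0,0,0,0,0],
  [0,0,0,0,0,0],
  [0,0,0,0,0,0],
  [0,0,0,0,0,0],
  [0,0,0,0,0,0],
  [0,0,0,0,0,0],
])

```text
clock: 36.7
tool_pos: [0.4862, 0.2174, 0.1378]
ee_rot: [0.669, 3.069, -0.0]
wrist_force: [-1.3, 0.4, 7.9]
opening: 0.0274
grip_force: 20.0
```

Emit:
step_arm([
  [0,0,0,0,0,0],
  [0,0,0,0,0,0],
  [0,0,0,0,0,0],
  [0,0,0,0,0,0],
  [0,0,0,0,0,0],
  [0,0,0,0,0,0],
  [0,0,-1,0,0,0],
  [0,0,-2,0,0,0],
  [0,0,-3,0,0,0],
  [0,0,-4,0,0,0],
], claw=-1)

```text
clock: 37.7
tool_pos: [0.4852, 0.217, 0.238]
ee_rot: [-0.669, -3.067, 0.003]
wrist_force: [-0.2, -0.3, 0.7]
opening: 0.0914
grip_force: 0.0
```

```bash
python3 st.py; python3 - <<'E'
from h import *
c=calibration("wrist");im=get_image("wrist");np.save("w10.npy",im)
print("exp cap px",proj(c,[.486,.2174,.084]),"tab",proj(c,[.4531,.2306,.055]))
for nm,lo,hi in(("orange",(5,150,60),(22,255,255)),("black",(0,0,0),(180,255,45))):
  for a,ce,b,m in blobs(im,lo,hi,60,(150,40,350,240)): print(nm,a,ce,b)
t=get_image("scene");cs=calibration("scene")
print("scene exp cap",proj(cs,[.486,.2174,.073]),"handle",proj(cs,[.546,.188,.075]))
for a,ce,b,m in blobs(t,(0,0,0),(180,255,45),10,(300,165,400,240)): print(a,ce,b)
E
```

```text
37.7 [0.4852 0.217  0.238 ] [ 0.3768  0.1931  2.0998 -0.0004  0.8517 -0.7645] F [-0.2477 -0.3421  0.687 ] open 0.09141471063839493
z [-0.0026 -0.0013 -1.    ] y [ 0.4162  0.9093 -0.0023] grasp [0.485  0.2169 0.178 ] 1cm down [-0.0018  0.0023  1.    ]
exp cap px [254.8251 198.7372] tab [253.0835 153.5864]
orange 239 [252.7 153.7] [245, 145, 17, 18]
orange 103 [255.  171.5] [242, 168, 27, 10]
black 112 [257.3 141.9] [230, 140, 56, 6]
black 784 [254.9 196.7] [240, 181, 31, 31]
black 717 [166.5 227.2] [150, 210, 31, 30]
black 585 [337.8 226.5] [327, 210, 23, 30]
black 285 [253.2 235.4] [234, 230, 40, 10]
scene exp cap [345.4433 184.2587] handle [345.1221 199.6146]
60 [345.6 184.6] [341, 181, 10, 8]
125 [344.4 204.3] [337, 198, 15, 12]
14 [374.7 220.2] [373, 219, 5, 4]
```

Emit:
step_arm([
  [0,0,-2,0,0,0],
  [0,0,-2,0,0,0],
  [0,0,-2,0,0,0],
  [-2.2,0,0,0,0,0],
  [-2.3,0,0,0,0,0],
  [-2.3,0,0,0,0,0],
  [0,0,0,0,0,0],
  [0,0,0,0,0,0],
  [0,0,0,0,0,0],
  [0,0,0,0,0,0],
])

```text
clock: 38.8
tool_pos: [0.5472, 0.1892, 0.2972]
ee_rot: [-0.668, -3.069, 0.001]
wrist_force: [0.0, 0.1, -0.3]
opening: 0.0913
grip_force: 0.0
```

```bash
python3 - <<'E'
from h import *
c=calibration("wrist");im=get_image("wrist");g=cv2.cvtColor(im,cv2.COLOR_RGB2GRAY)
B={}
for nm,lo,hi in(("orange",(5,150,60),(22,255,255)),("blue",(100,150,50),(130,255,255)),("green",(45,120,50),(80,255,255))):
  for a,ce,b,m in blobs(im,lo,hi,60): print(nm,a,ce,onz(c,*ce,.054))
D=np.array([.5461,.1886]);r_=[]
for r in (.06,.07,.075,.08,.085):
    A=np.arange(110,205,.25)
    v=np.array([g[tuple(np.round(proj(c,[D[0]+r*np.cos(a),D[1]+r*np.sin(a),.05])[::-1]).astype(int))] for a in np.radians(A)]).astype(float)
    v=cv2.GaussianBlur(v[None],(9,1),0)[0];d=np.diff(v);lo=d[40:130];hi=d[240:330]
    x,y=A[40+np.argmin(lo)],A[240+np.argmax(hi)];r_.append((x,y,(x+y)/2))
print(np.array(r_).T)
E
```

```text
orange 182 [252.2  81.6] [0.453  0.2302 0.054 ]
orange 311 [276.7 311.1] [0.7348 0.1381 0.054 ]
blue 8560 [ 72.4 160.4] [0.4442 0.0034 0.054 ]
blue 161 [330.4 128.6] [0.5348 0.2896 0.054 ]
green 108 [253.5 250.2] [0.6375 0.1476 0.054 ]
[[130.    129.25  127.75  127.5   127.25 ]
 [178.25  179.25  181.25  181.5   182.   ]
 [154.125 154.25  154.5   154.5   154.625]]
```

```bash
python3 -c "
from rig import *
print(finish_job())"
```

```text
the job is handed in; nothing more can be done
None
```

The orange-labelled bottle now stands upright in the orange-tab compartment, the cover was lined up with the tab to about 1 to 1.5° by measurement, and the blue-labelled bottle was left alone; I handed the job in at about 39 s.

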